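# Tare the scale and bring the dispensing funnel over the waffle

### The arm

A 6-joint arm with a two-finger parallel gripper is mounted at the origin on a cart in front of the work surface, level with it; the furniture and walls round the work are solid. World frame = base frame: x ahead of the robot, y to its left, z up, the work surface at z = 0. Lengths are in m, angles in rad, forces in N, time in s.
With the tool pointing down it reaches from about 0.25 to 0.775 m from the base axis. Payload 4 kg.
Tool frame: the origin (TCP) lies at the very end of the fingers, on their centre line; the grasp point (between the pads) lies 19 mm behind it (robot.tcp_to_grasp is the distance from the TCP to the grasp point, in m); z points along the fingers, y is the line along which they close (so a half turn about z gives the same grasp; the last joint's range is limited). The gripper opens to 94 mm and grips with 3 to 60 N. Pads are 16 mm wide; open, the fingers measure 119 mm over their backs; the gripper's body (75 mm by 177 mm) begins 78 mm behind the grasp point.
Start: joints at [1.137, 0.087, 1.371, -0, 1.684, -0.103], TCP at [0.179, 0.52, 0.206] pointing down, gripper open.
Joint ranges: [-3.1, 3.1], [-0.76, 2.03], [0.27, 2.55], [-1.08, 4.22], [0.17, 2.65], [-2.57, 2.57]. Speed limits (rad/s): [2.79, 2.79, 3.14, 3.14, 3.14, 3.14].

### API

Orientations are given as [roll, pitch, yaw] about the fixed x, y, z axes, in that order (R = Rz(yaw) Ry(pitch) Rx(roll)).
In Python, from bench import robot gives the robot as it stands.
- The arm moves only by the tool nudge_tcp, called after ">>>" as name(argument=value, ...) on one line, values as JSON. Schema: {"type":"object","properties":{"plan":{"type":"array","items":{"type":"array","items":{"type":"number"},"minItems":5,"maxItems":5},"minItems":1,"maxItems":20},"only":{"type":"string"},"quiet":{"type":"boolean"},"lines":{"type":"string"}},"required":["plan"],"additionalProperties":false}. plan is a list of rows, 1 to 20 of them, each of 5 numbers: the finger opening in m, then dx, dy, dz in mm, then a turn about the tool's z in rad; each row shifts and turns the commanded pose from where the row before left it, along the tool's axes as they then stand; what a row does not reach is not made up. A row lasts 1/12 s, in which the tool goes at most 0.0417 m and 0.125 rad, less where a joint would pass 70% of its speed; a pose out of reach is approached as far as the arm can. The fingers move at their own pace and stop on an object; the grip force is fixed at half the most. Time passes only in rows, so rows that do not move let the fingers close. The tool returns the time, the measured TCP pose, the force, the opening and the grip force at its end. only (a regular expression) keeps the lines of the reply that match it, lines (a string "A,B") keeps lines A to B, and quiet returns only ok. Input that does not fit is refused with a message, and nothing moves.
- robot.get_obs(): the state, without advancing time (a new reading comes with each control period).
- robot.snapshot(name): name is "side" or "top"; returns a dict with "color" (384x512x3 uint8, blue, green, red), "fx", "fy", "cx", "cy" (pixels), "extrinsics" (4x4, takes a point from world to camera coordinates). Camera axes: x right, y down, z forward; pixel columns grow to the right and rows downward; lengths in m; the calibration is good to about 2 mm. A picture is of the moment at which its call begins. There is no depth.
- robot.close_job(): hands the job in; it is judged then, once.
The state is a dict: "time": time; "joint_positions": joint angles; "qvel": joint speeds; "joint_torque": joint torques, N m; "tool_pos": TCP position; "ee_rot": TCP orientation; "wrist_force": force on the tool from outside, world axes, zero at the start; "wrist_torque": the same for the moment, N m; "width": finger opening in m; "finger_force": force on a finger pad.
Only numpy, scipy, OpenCV 4.12 (cv2) and the standard library are available. Lean on these libraries where they do the work, as an engineer would, in place of code of your own. Each camera call takes 0.05 s, during which the arm holds its last target. There are 200 camera calls.

### The job

A waffle lies on the portion scale, ready for its topping: zero the scale by pressing its green tare key with the fingertips, then take the steel dispensing funnel by its black handle, lift it straight up out of its wire stand and carry it upright over the things in between to the waffle. Stop with the nozzle over the middle of the waffle, about a finger's width (15 mm) above it; the funnel must never touch the waffle or the scale, as that would spoil the weighing. Finish while still holding the funnel there, still and upright, and leave the waffle, the jar, the steel cup and the tub where they stand.

Things in the scene. Friction and masses are not known exactly. Their poses are not given: they have to be found in the camera images.
- portion_scale: white portion scale, 240 (own x) x 200 (own y) x 49 mm, does not move. Origin at the centre of its underside, z up; its own -x side with display and key faces the robot. The metal pan covers own x -52 to +114 mm, y -94 to +94 mm, its top 48.7 mm above the origin; the housing in front of it is 40 mm high
- tare_key (a point): centre of the top of the scale's green tare key, 44 mm above the table when up; the key is 12 mm (scale x) x 18 mm (scale y), stands 4 mm proud of the housing, its far edge 20 mm from the pan's front edge. This point is fixed to the housing and does not go down with the key
- portion_scale_tare (a joint): travel of the tare key in m: 0 up, 0.0016 fully down; a spring returns it (4 N/mm, 6.4 N fully down); it counts as pressed beyond 0.0011
- portion_waffle: the waffle on the scale's pan, a loose disc of about 86 mm diameter, 9 mm thick, 22 g. Origin at the centre of its underside, z up
- dispenser: bright steel dispensing funnel with fixed lid, loose, 0.3 to 0.6 kg, upright in its stand. Origin at the nozzle's lower end, z up its axis. Nozzle 13 to 19 mm thick, 28 mm long; cone up to 120 mm diameter at 95 mm; lid at 130 mm (middle 136). Black handle bar along its own x above the lid; under it a fixed trigger blade 11 mm wide. 175 mm high in all; centre of mass on the axis below the bar
- nozzle_tip (a point): lower end of the nozzle, on its axis (the origin of the funnel)
- handle (a point): middle of the black handle bar, 166 mm above the nozzle tip on the funnel's axis; bar 92 mm long (own x), 22 mm wide (own y), 18 mm high, free for fingers on both long sides; about 21 mm gap between bar and lid; end posts 47 mm from the middle
- stand: wire stand that carries the funnel, does not move. Origin at the centre of its foot on the table, z up. Foot ring 126 mm across; seat ring 100 mm diameter, 6 mm wire, top 104 mm above the table. The funnel's cone rests in it with the nozzle tip 24 mm above the table; lift it straight up 85 mm before going sideways. It stands left or right of the scale
- jar: lidded glass jar with a green lid, loose, 64 x 68 x 84 mm high. Origin at the centre of its underside; beside the scale, in the way; leave it alone
- cup: steel cup, loose, 76 mm diameter, 102 mm high. Origin at the centre of its underside; beside the scale, in the way; leave it alone
- tub: plastic tub of spread, loose, 96 x 137 x 53 mm high. Origin at the centre of its underside; leave it alone

How it is judged:
By the outcome, as a careful person would: the job done as asked, in the order asked, and still so for the second after the job is handed in, while the arm keeps its last pose, push and grip.
It also fails if it takes over 48 s, if anything falls off the work surface, if the arm or the gripper's body presses on something with over 40 N, if the wrist force passes 120 N, or if a joint passes its speed limit or range.

## Working session

There is one attempt and no reset: what is moved stays moved. The work goes in short steps, Python scripts to look and compute and a tool call to move; the robot and the scene stay as the last step left them, time stands still between calls to the robot, and variables do not carry over. Pictures are saved under pics/ and viewed, at most 10 in all, crops included, and the job is handed in when it is done.

```bash
ls; mkdir -p pics
```

Create snap.py:
```python
import sys,cv2,pickle
from bench import robot
for n in ("side","top"):
    s=robot.snapshot(n); cv2.imwrite(f"pics/{n}{sys.argv[1]}.png",s["color"]); pickle.dump(s,open(f"{n}.pkl","wb"))
    E=s["extrinsics"]; print(n,s["fx"],s["fy"],s["cx"],s["cy"],(-E[:3,:3].T@E[:3,3]).round(3),E[2,:3].round(3))
o=robot.get_obs(); print(o["time"],o["tool_pos"],o["ee_rot"],o["width"],o["wrist_force"])
```

```bash
python3 snap.py 0
```

```text
bench.py
pics
side 352.286988699919 352.286988699919 255.39557102854576 184.85309953491827 [ 0.416 -0.723  0.642] [ 0.118  0.804 -0.583]
top 361.8209119110373 361.8209119110373 253.23201317496407 196.2641243670131 [0.324 0.006 1.214] [ 0.178  0.002 -0.984]
0.1 [0.17845931 0.5197281  0.20443409] [-3.13962376e+00 -2.07004091e-04  2.81076360e+00] 0.09392469378400746 [ 0.7148849  -0.47677322  0.15742   ]
```

View pics/side0.png

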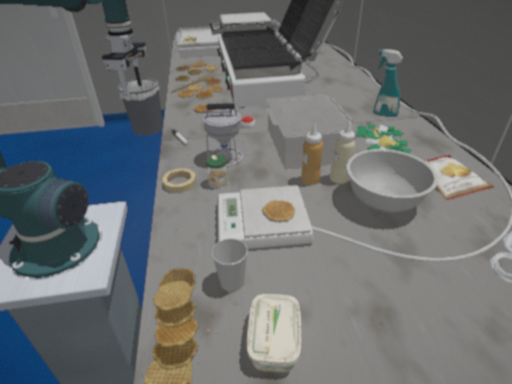

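View pics/top0.png

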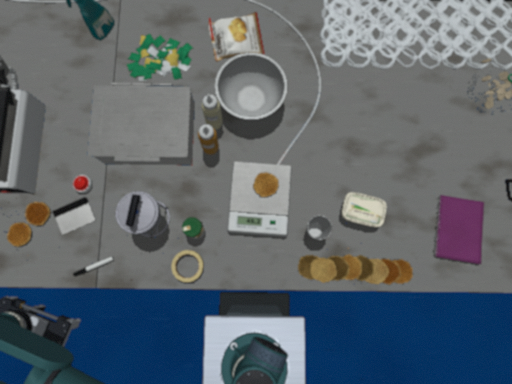

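Side: scale at (265,215), waffle (279,211), funnel (222,125), jar (217,165), cup (231,262), tub (275,330). Top: funnel (140,213), jar (193,230), scale (260,200), waffle (265,185), cup (318,230). I'll zoom in on both.

Run:
```python
import cv2,numpy as np
a=cv2.imread("pics/side0.png")[95:255,180:320]; b=cv2.imread("pics/top0.png")[150:250,100:340]
cv2.imwrite("pics/c0.png",cv2.resize(a,None,fx=3.7,fy=3.7,interpolation=cv2.INTER_CUBIC)); cv2.imwrite("pics/c1.png",cv2.resize(b,None,fx=3.3,fy=3.3,interpolation=cv2.INTER_CUBIC))
```

```text
(no output)
```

View pics/c0.png

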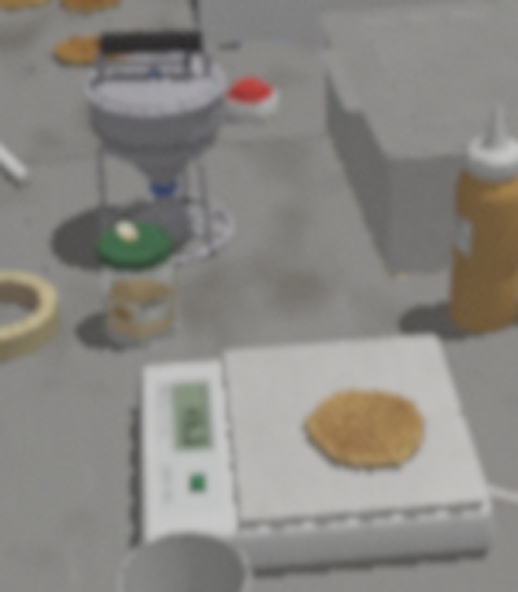

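View pics/c1.png

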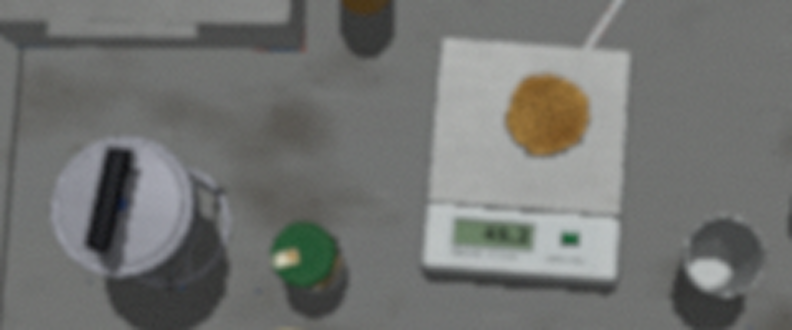

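The crops show the green key at about side (233,225) and top (273,222), the handle bar at side (220,107) and top (134,211), and the waffle at side (279,211) and top (265,185). Next I segment these and triangulate.

Create geo.py:
```python
import cv2,numpy as np,pickle
def load(): return {n:pickle.load(open(n+".pkl","rb")) for n in("side","top")}
def P(s): return np.array([[s["fx"],0,s["cx"]],[0,s["fy"],s["cy"]],[0,0,1]])@np.array(s["extrinsics"])[:3]
def tri(S,a,b):
    X=cv2.triangulatePoints(P(S["side"]),P(S["top"]),np.float64(a).reshape(2,1),np.float64(b).reshape(2,1)).ravel(); X=X[:3]/X[3]
    e=[]
    for n,p in(("side",a),("top",b)):
        q=P(S[n])@np.r_[X,1]; e.append(np.hypot(*(q[:2]/q[2]-p)))
    return X,np.round(e,2)
def plane(s,p,z):
    M=P(s)@np.array([[1,0,0],[0,1,0],[0,0,z],[0,0,1]]); q=np.linalg.solve(M,[p[0],p[1],1]); return q[:2]/q[2]
def proj(s,X): q=P(s)@np.r_[X,1]; return q[:2]/q[2]
def blob(s,box,f):
    x0,y0,x1,y1=box; c=s["color"][y0:y1,x0:x1]; h=cv2.cvtColor(c,cv2.COLOR_BGR2HSV).astype(int)
    m=f(h[...,0],h[...,1],h[...,2]).astype(np.uint8)
    n,l,st,ce=cv2.connectedComponentsWithStats(m); k=1+np.argmax(st[1:,4]); 
    pts=np.argwhere(l==k)[:,::-1]+[x0,y0]
    return pts.mean(0),cv2.minAreaRect(pts.astype(np.float32)),st[k,4],pts
```

Run:
```python
from geo import *
S=load(); s,t=S["side"],S["top"]
G=lambda h,a,v:(h>50)&(h<95)&(a>90); W=lambda h,a,v:(h<28)&(a>90); B=lambda h,a,v:v<55
for n,f,bs,bt in[("key",G,(228,219,240,232),(266,217,279,227)),("jarlid",G,(200,148,235,170),(180,215,205,240)),("waffle",W,(255,195,300,225),(250,168,282,202)),("bar",B,(204,100,238,112),(122,190,146,230))]:
    a=blob(s,bs,f);b=blob(t,bt,f)
    X,e=tri(S,a[0],b[0]); print(n,a[0].round(1),a[2],b[0].round(1),b[2],X.round(4),e, a[1],b[1])
print("waffle plane",plane(t,blob(t,(250,168,282,202),W)[0],.055),plane(s,blob(s,(255,195,300,225),W)[0],.055))
print("key plane",plane(t,blob(t,(266,217,279,227),G)[0],.044),plane(s,blob(s,(228,219,240,232),G)[0],.044))
b=blob(t,(122,190,146,230),B); bx=cv2.boxPoints(b[1]); q=np.array([plane(t,p,.195) for p in bx]); print(q)
# stand/lid circle ref
for lab,p,z in[("pan TL",(100+443/3.3,150+38/3.3),.0487),("pan TR",(100+630/3.3,150+52/3.3),.0487),("houseBL",(100+424/3.3,150+268/3.3),.04),("houseBR",(100+616/3.3,150+280/3.3),.04),("lid c",(100+122/3.3,150+206/3.3),.154),("cup rim",(100+724/3.3,150+256/3.3),.102),("jar",(100+305/3.3,150+253/3.3),.084)]: print(lab,plane(t,p,z).round(4))
```

```text
key [233. 225.] 5 [272.3 221.6] 7 [ 0.4533 -0.0547  0.0401] [0.02 0.02] ((233.00003051757812, 225.00003051757812), (1.4142134189605713, 1.4142134189605713), 45.0) ((272.5, 221.5), (3.0, 1.0), 0.0)
jarlid [215.5 161.1] 41 [192.7 226.7] 221 [0.4303 0.197  0.0799] [0.02 0.02] ((215.37648010253906, 161.19410705566406), (6.616379737854004, 12.365036964416504), 77.47119140625) ((191.50001525878906, 227.00003051757812), (17.677669525146484, 17.677669525146484), 45.0)
waffle [278.6 210.4] 459 [265.4 184.3] 452 [ 0.5756 -0.0317  0.0498] [0.27 0.2 ] ((277.94512939453125, 210.493896484375), (30.037376403808594, 18.662927627563477), 6.340191841125488) ((265.5, 184.5), (23.0, 23.0), 90.0)
bar [219.8 106.2] 77 [132.8 210.5] 223 [0.4647 0.3519 0.1886] [0.02 0.02] ((220.0, 106.5), (3.0, 24.0), 90.0) ((132.8235321044922, 210.70590209960938), (7.761139392852783, 31.044557571411133), 14.03624439239502)
waffle plane [ 0.57377981 -0.03148991] [ 0.57491054 -0.03760818]
key plane [ 0.45280092 -0.0545164 ] [ 0.45309149 -0.0590119 ]
[[0.42289955 0.36809858]
 [0.50950902 0.35281793]
 [0.50424335 0.33088559]
 [0.41779298 0.34647711]]
pan TL [0.6518 0.0725]
pan TR [ 0.6391 -0.1161]
houseBL [0.4205 0.0872]
houseBR [ 0.4106 -0.1013]
lid c [0.4639 0.3509]
cup rim [ 0.4293 -0.1964]
jar [0.43   0.1972]
```

Create d.py:
```python
import sys,numpy as np
from scipy.spatial.transform import Rotation as R
from bench import robot
o=robot.get_obs(); r=R.from_euler("xyz",o["ee_rot"]); t=np.array(list(map(float,sys.argv[1:4])))
print("tool",np.round(o["tool_pos"],4),"rot",np.round(o["ee_rot"],4),"F",np.round(o["wrist_force"],2),"t",round(o["time"],2),"w",round(o["width"],4))
d=r.inv().apply(t-o["tool_pos"]); print("delta tool",d.round(4),"|d|",np.linalg.norm(d).round(3))
```

```text
(no output)
```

>>> nudge_tcp(plan=[[0.0,0,0,0,-0.076],[0.0,0,0,0,-0.077],[0,0,0,0,0],[0,0,0,0,0],[0,0,0,0,0]])

```text
time: 0.52
tool_pos: [0.1786, 0.52, 0.2052]
ee_rot: [-3.141, -0.0, 2.962]
wrist_force: [0.9, -0.7, 0.2]
width: 0.0641
finger_force: 0.0
```

```bash
python3 d.py 0.453 -0.0565 0.13
```

```text
tool [0.1786 0.52   0.2052] rot [-3.1410e+00 -1.0000e-04  2.9622e+00] F [ 0.92 -0.68  0.21] t 0.52 w 0.0641
delta tool [-0.3729 -0.5183  0.0754] |d| 0.643
```

Careful with the scale: shifts go in mm. That gives: -0.0288 m is -28.8, -0.0207 m is -20.7.

>>> nudge_tcp(plan=[[0,-20.7,-28.8,0,0],[0,-20.7,-28.8,0,0],[0,-20.7,-28.8,0,0],[0,-20.7,-28.8,0,0],[0,-20.7,-28.8,0,0],[0,-20.7,-28.8,0,0],[0,-20.7,-28.8,0,0],[0,-20.7,-28.8,0,0],[0,-20.7,-28.8,0,0],[0,-20.7,-28.8,0,0],[0,-20.7,-28.8,0,0],[0,-20.7,-28.8,0,0],[0,-20.7,-28.8,0,0],[0,-20.7,-28.8,0,0],[0,-20.7,-28.8,0,0],[0,-20.7,-28.8,0,0],[0,-20.7,-28.8,0,0],[0,-20.7,-28.8,0,0],[0,0,0,0,0],[0,0,0,0,0]])

```text
time: 2.18
tool_pos: [0.4538, -0.0572, 0.205]
ee_rot: [3.141, -0.001, 2.959]
wrist_force: [0.1, -0.5, 0.5]
width: 0.0003
finger_force: 0.0
```

```bash
python3 d.py 0.453 -0.0565 0.07
```

```text
tool [ 0.4538 -0.0572  0.205 ] rot [ 3.1411e+00 -1.4000e-03  2.9594e+00] F [ 0.08 -0.47  0.46] t 2.18 w 0.0003
delta tool [0.0007 0.0005 0.135 ] |d| 0.135
```

In the tool's units: 0.03 m is 30, 0.027 m is 27.

>>> nudge_tcp(plan=[[0,0,0,30,0],[0,0,0,30,0],[0,0,0,30,0],[0,0,0,30,0],[0,0,0,27,0],[0,0,0,0,0],[0,0,0,0,0]])

```text
time: 2.77
tool_pos: [0.4522, -0.0545, 0.0576]
ee_rot: [3.141, -0.003, 2.965]
wrist_force: [0.3, 1.2, 1.2]
width: 0.0003
finger_force: 0.0
```

```bash
python3 snap.py 1
```

Run:
```python
import cv2
a=cv2.imread("pics/side1.png")[180:250,195:295]; b=cv2.imread("pics/top1.png")[170:240,225:325]
cv2.imwrite("pics/c2.png",cv2.resize(cv2.vconcat([a,b]),None,fx=4.2,fy=4.2,interpolation=cv2.INTER_CUBIC))
```

```text
side 352.286988699919 352.286988699919 255.39557102854576 184.85309953491827 [ 0.416 -0.723  0.642] [ 0.118  0.804 -0.583]
top 361.8209119110373 361.8209119110373 253.23201317496407 196.2641243670131 [0.324 0.006 1.214] [ 0.178  0.002 -0.984]
2.8667 [ 0.45494248 -0.05553441  0.0606167 ] [3.14159019 0.00344338 2.96463678] 0.0004381563428093188 [0.54627644 0.07288602 1.05230681]
```

View pics/c2.png

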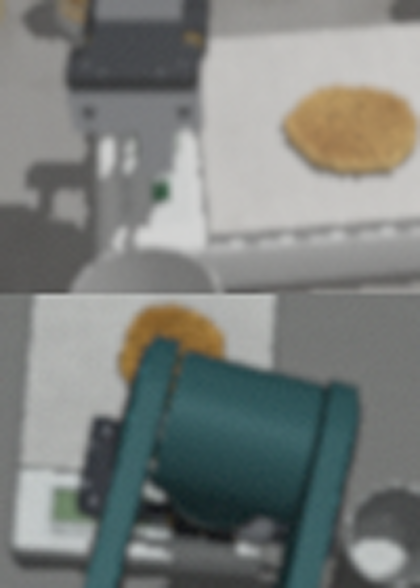

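Run:
```python
from geo import *
S=load()
for X in [(0.453,-.0555,.059),(0.445,-.0555,.059),(0.461,-.0555,.059),(.453,-.0555,.09),(0.453,-.0565,.044)]: 
    p=proj(S["side"],X); print(X,p,(p-[195,180])*4.2)
a=S["side"]["color"][185:248,205:255]; cv2.imwrite("pics/c3.png",cv2.resize(a,None,fx=9,fy=9,interpolation=cv2.INTER_NEAREST))
```

```text
(0.453, -0.0555, 0.059) [232.44695107 219.59933737] [157.27719451 166.31721696]
(0.445, -0.0555, 0.059) [229.26184917 219.99817806] [143.89976653 167.99234787]
(0.461, -0.0555, 0.059) [235.62523822 219.20135003] [170.62600054 164.64567011]
(0.453, -0.0555, 0.09) [231.6726753  210.05057251] [154.02523628 126.21240454]
(0.453, -0.0565, 0.044) [232.853924   224.34287798] [158.98648082 186.24008753]
```

View pics/c3.png

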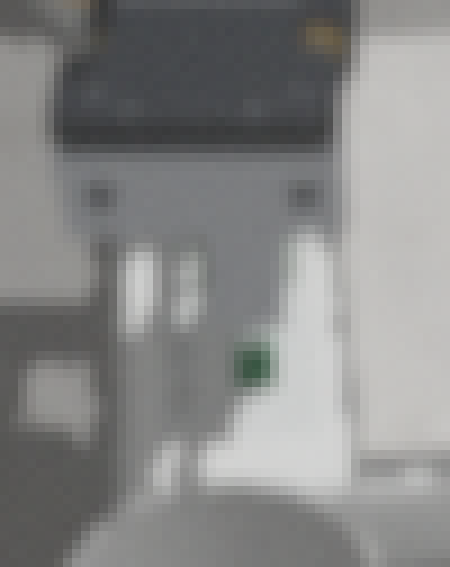

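In the tool's units: 0.006 m is 6.

>>> nudge_tcp(plan=[[0,0,0,6,0],[0,0,0,6,0],[0,0,0,0,0],[0,0,0,0,0]])

```text
time: 3.2
tool_pos: [0.4537, -0.0559, 0.0465]
ee_rot: [3.141, 0.0, 2.964]
wrist_force: [0.1, 0.5, 0.4]
width: 0.0005
finger_force: 0.0
```

>>> nudge_tcp(plan=[[0,0,0,1.5,0],[0,0,0,0,0],[0,0,0,0,0]])

```text
time: 3.45
tool_pos: [0.4537, -0.056, 0.045]
ee_rot: [3.142, 0.0, 2.964]
wrist_force: [0.0, -0.0, 0.1]
width: 0.0006
finger_force: 0.0
```

>>> nudge_tcp(plan=[[0,0,0,1.5,0],[0,0,0,0,0],[0,0,0,0,0]])

```text
time: 3.7
tool_pos: [0.454, -0.056, 0.0439]
ee_rot: [-3.142, 0.001, 2.964]
wrist_force: [0.5, 0.1, 3.3]
width: 0.0006
finger_force: 1.2
```

Contact at 0.044. I'll press further.

In the tool's units: 0.001 m is 1.

>>> nudge_tcp(plan=[[0,0,0,1,0],[0,0,0,0,0],[0,0,0,0,0]])

```text
time: 3.95
tool_pos: [0.454, -0.056, 0.0432]
ee_rot: [-3.142, 0.001, 2.964]
wrist_force: [-1.6, 0.1, 6.1]
width: 0.0004
finger_force: 2.6
```

>>> nudge_tcp(plan=[[0,0,0,1,0],[0,0,0,0,0],[0,0,0,0,0],[0,0,0,0,0]])

```text
time: 4.28
tool_pos: [0.4541, -0.056, 0.0429]
ee_rot: [-3.141, 0.001, 2.964]
wrist_force: [-2.3, 0.0, 8.7]
width: 0.0003
finger_force: 4.3
```

>>> nudge_tcp(plan=[[0,0,0,1,0],[0,0,0,0,0],[0,0,0,0,0],[0,0,0,0,0]])

```text
time: 4.62
tool_pos: [0.4541, -0.0561, 0.0428]
ee_rot: [-3.141, 0.001, 2.964]
wrist_force: [-5.0, 1.3, 13.6]
width: 0.0004
finger_force: 6.5
```

>>> nudge_tcp(plan=[[0,0,0,-10,0],[0,0,0,-20,0],[0,0,0,-35,0],[0,0,0,-35,0],[0,0,0,-35,0],[0,0,0,-35,0],[0,0,0,-35,0],[0,0,0,0,0],[0,0,0,0,0]])

```text
time: 5.37
tool_pos: [0.4549, -0.0562, 0.2479]
ee_rot: [-3.141, 0.005, 2.964]
wrist_force: [0.2, -0.3, -0.0]
width: 0.0007
finger_force: 0.0
```

```bash
python3 snap.py 2; python3 d.py 0.4645 0.351 0.30
```

Run:
```python
from geo import *
a=load()["side"]["color"][185:245,205:265];cv2.imwrite("pics/c4.png",cv2.resize(a,None,fx=8,fy=8,interpolation=cv2.INTER_CUBIC))
```

```text
side 352.286988699919 352.286988699919 255.39557102854576 184.85309953491827 [ 0.416 -0.723  0.642] [ 0.118  0.804 -0.583]
top 361.8209119110373 361.8209119110373 253.23201317496407 196.2641243670131 [0.324 0.006 1.214] [ 0.178  0.002 -0.984]
5.4667 [ 0.45317075 -0.05579531  0.24406486] [ 3.14133688e+00 -2.21055619e-03  2.96377775e+00] 0.0003584221436001006 [ 0.60620578 -0.46659099 -0.6646055 ]
tool [ 0.4532 -0.0558  0.2441] rot [ 3.1413e+00 -2.2000e-03  2.9638e+00] F [ 0.61 -0.47 -0.66] t 5.47 w 0.0004
delta tool [ 0.0609  0.4024 -0.0557] |d| 0.411
```

View pics/c4.png

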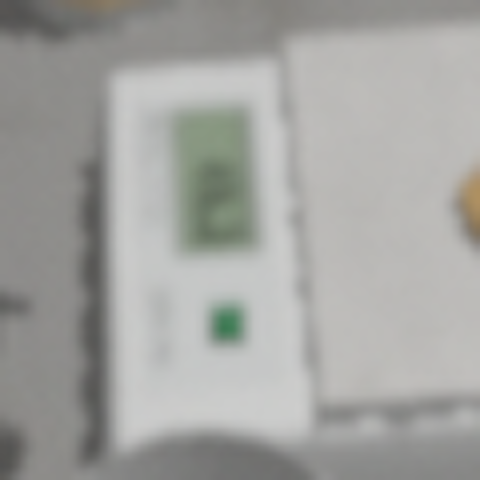

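Run:
```python
import cv2,numpy as np
a=cv2.imread("pics/side0.png")[197:218,224:240].astype(int);b=cv2.imread("pics/side2.png")[197:218,224:240].astype(int)
print(abs(a-b).mean(2).round().astype(int))
```

```text
[[4 4 4 4 5 4 4 3 3 5 3 5 4 4 4 4]
 [4 4 4 3 3 5 6 5 4 5 2 4 4 4 4 3]
 [5 4 4 3 3 3 4 3 3 5 5 3 3 4 4 4]
 [5 4 5 5 3 1 4 3 3 2 4 3 4 5 4 5]
 [3 4 3 2 4 4 5 4 3 4 3 3 4 4 4 4]
 [5 3 4 5 5 4 4 3 4 3 3 3 5 4 3 5]
 [3 5 4 4 2 3 5 4 3 3 3 4 3 4 4 4]
 [4 4 5 4 5 3 4 3 3 2 6 5 4 4 4 4]
 [5 3 4 5 5 5 2 3 3 2 4 3 3 4 5 5]
 [5 3 3 5 5 2 3 4 3 2 4 4 4 5 4 4]
 [4 4 3 4 4 3 1 3 3 3 5 2 4 3 3 4]
 [4 4 4 4 4 3 3 2 3 2 4 3 3 4 4 4]
 [4 3 3 4 3 4 2 4 3 3 4 5 4 4 5 4]
 [4 4 4 3 5 2 3 2 4 3 3 4 3 3 4 4]
 [5 3 4 4 3 3 2 2 5 2 3 2 2 4 5 4]
 [4 4 4 4 4 4 2 3 4 3 3 3 3 4 5 4]
 [4 4 3 2 6 4 2 3 4 5 4 4 4 4 4 4]
 [3 4 4 3 3 3 4 4 3 2 3 3 4 4 3 4]
 [4 5 4 4 3 1 3 4 3 4 3 3 5 4 4 4]
 [4 5 4 3 4 2 4 4 2 4 4 4 4 4 4 3]
 [3 4 5 3 3 4 4 5 4 4 4 3 3 4 4 4]]
```

The display is a static picture, but the force rose well past 6.4 N against a hard stop, so the key was pressed. Now over to the handle with the fingers opening.

In the tool's units: 0.0335 m is 33.5, 0.0051 m is 5.1.

>>> nudge_tcp(plan=[[0.07,5.1,33.5,0,0],[0.07,5.1,33.5,0,0],[0.07,5.1,33.5,0,0],[0.07,5.1,33.5,0,0],[0.07,5.1,33.5,0,0],[0.07,5.1,33.5,0,0],[0.07,5.1,33.5,0,0],[0.07,5.1,33.5,0,0],[0.07,5.1,33.5,0,0],[0.07,5.1,33.5,0,0],[0.07,5.1,33.5,0,0],[0.07,5.1,33.5,0,0],[0.07,0,0,0,0],[0.07,0,0,0,0],[0.07,0,0,0,0]])

```text
time: 6.72
tool_pos: [0.4639, 0.3498, 0.2432]
ee_rot: [-3.138, -0.003, 2.964]
wrist_force: [0.0, -0.6, 0.8]
width: 0.0696
finger_force: 0.0
```

```bash
python3 snap.py 3; python3 d.py 0.4645 0.351 0.172
```

Run:
```python
import cv2
a=cv2.imread("pics/side3.png")[50:180,165:295]
cv2.imwrite("pics/c5.png",cv2.resize(a,None,fx=4.5,fy=4.5,interpolation=cv2.INTER_CUBIC))
```

```text
side 352.286988699919 352.286988699919 255.39557102854576 184.85309953491827 [ 0.416 -0.723  0.642] [ 0.118  0.804 -0.583]
top 361.8209119110373 361.8209119110373 253.23201317496407 196.2641243670131 [0.324 0.006 1.214] [ 0.178  0.002 -0.984]
6.8167 [0.46445633 0.34923932 0.24468141] [-3.14025260e+00 -1.01010906e-03  2.96242411e+00] 0.07001253821741296 [-0.55691852 -0.51868393 -0.0068483 ]
tool [0.4645 0.3492 0.2447] rot [-3.1403e+00 -1.0000e-03  2.9624e+00] F [-0.56 -0.52 -0.01] t 6.82 w 0.07
delta tool [0.0002 0.0018 0.0727] |d| 0.073
```

View pics/c5.png

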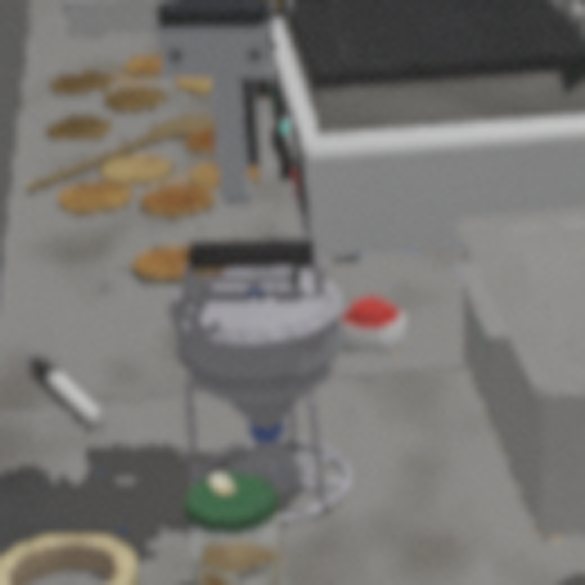

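Run:
```python
from geo import *
from scipy.spatial.transform import Rotation as R
S=load();s=S["side"]
T=np.array([.4645,.3495,.2445]);r=R.from_euler("xyz",[np.pi,0,2.963])
for y in(.035,.041,.047): 
  X=T+r.apply([0,y,0]); print(y,X.round(3),(proj(s,X)-[165,50])*4.5)
for X in((.4645,.351,.190),(.4645,.351,.199),(.42,.358,.19),(.509,.343,.19)): print((proj(s,X)-[165,50])*4.5)
```

```text
0.035 [0.471 0.384 0.244] [244.84922382 160.49669787]
0.041 [0.472 0.39  0.244] [245.68214127 157.51226719]
0.047 [0.473 0.396 0.244] [246.50792602 154.55339374]
[246.13676907 251.66242339]
[245.09517247 239.73038014]
[183.15833806 253.19797745]
[309.31438487 250.67545058]
```

>>> nudge_tcp(plan=[[0.07,-1.5,1.8,0,0],[0.07,0,0,18,0],[0.07,0,0,18,0],[0.07,0,0,18,0],[0.07,0,0,10,0],[0.07,0,0,9,0],[0.07,0,0,0,0],[0.07,0,0,0,0]])

```text
time: 7.48
tool_pos: [0.4665, 0.3518, 0.1727]
ee_rot: [3.141, 0.0, 2.963]
wrist_force: [-1.0, 0.6, -0.1]
width: 0.07
finger_force: 0.0
```

>>> nudge_tcp(plan=[[0.05,0,0,0,0],[0.04,0,0,0,0],[0.03,0,0,0,0],[0,0,0,0,0],[0,0,0,0,0],[0,0,0,0,0],[0,0,0,0,0],[0,0,0,0,0],[0,0,0,0,0],[0,0,0,0,0]])

```text
time: 8.32
tool_pos: [0.4663, 0.352, 0.1725]
ee_rot: [-3.142, -0.0, 2.964]
wrist_force: [0.0, 0.3, 0.4]
width: 0.0218
finger_force: 29.8
```

Gripped at 30 N, opening 21.8 mm (the bar width). Lifting.

In the tool's units: -0.012 m is -12, -0.008 m is -8.

>>> nudge_tcp(plan=[[0,0,0,-4,0],[0,0,0,-8,0],[0,0,0,-12,0],[0,0,0,-12,0],[0,0,0,-12,0],[0,0,0,-12,0],[0,0,0,-12,0],[0,0,0,-12,0],[0,0,0,-12,0],[0,0,0,-8,0],[0,0,0,-4,0],[0,0,0,0,0],[0,0,0,0,0],[0,0,0,0,0],[0,0,0,0,0]])

```text
time: 9.57
tool_pos: [0.466, 0.3519, 0.2793]
ee_rot: [-3.14, -0.002, 2.964]
wrist_force: [0.3, 0.2, -4.4]
width: 0.022
finger_force: 29.8
```

```bash
python3 snap.py 4; python3 d.py 0.4663 .352 .18
```

Run:
```python
from geo import *
S=load();a=S["side"]["color"][30:180,165:295]; b=S["top"]["color"][150:290,70:210]
c=np.hstack([cv2.resize(a,(390,450),interpolation=2),cv2.resize(b,(400,450),interpolation=2)]);cv2.imwrite("pics/c6.png",c)
```

```text
side 352.286988699919 352.286988699919 255.39557102854576 184.85309953491827 [ 0.416 -0.723  0.642] [ 0.118  0.804 -0.583]
top 361.8209119110373 361.8209119110373 253.23201317496407 196.2641243670131 [0.324 0.006 1.214] [ 0.178  0.002 -0.984]
9.6667 [0.46610549 0.35191256 0.27964666] [-3.14064621e+00 -1.14943442e-03  2.96381824e+00] 0.021758159559872065 [ 0.10918917 -0.56509303 -5.9198124 ]
tool [0.4661 0.3519 0.2796] rot [-3.1406e+00 -1.1000e-03  2.9638e+00] F [ 0.11 -0.57 -5.92] t 9.67 w 0.0218
delta tool [-0.0003  0.0002  0.0996] |d| 0.1
```

View pics/c6.png

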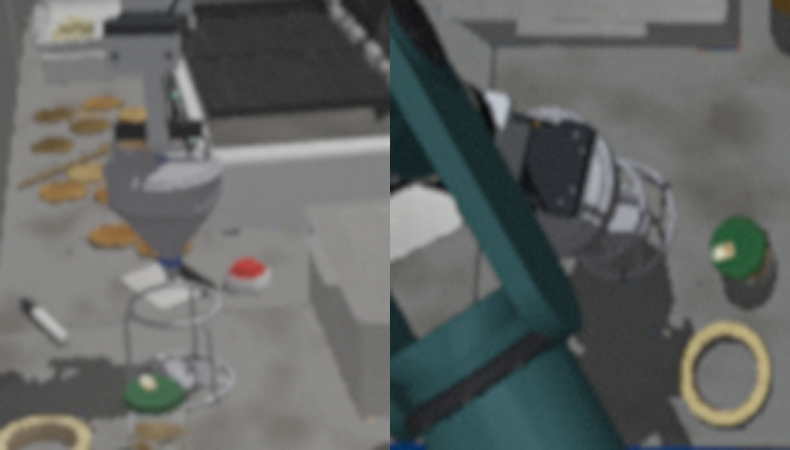

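Funnel is out of the stand (ring at left crop (170,300), nozzle at (172,262)) and upright; load 5.5 N. Carry at this height, nozzle about 0.13 m, above jar and cup.

In the tool's units: -0.0095 m is -9.5, -0.0046 m is -4.6.

>>> nudge_tcp(plan=[[0,-4.6,-9.5,0,0],[0,-9.2,-19,0,0],[0,-9.2,-19,0,0],[0,-9.2,-19,0,0],[0,-9.2,-19,0,0],[0,-9.2,-19,0,0],[0,-9.2,-19,0,0],[0,-9.2,-19,0,0],[0,-9.2,-19,0,0],[0,-9.2,-19,0,0],[0,-9.2,-19,0,0],[0,-9.2,-19,0,0],[0,-9.2,-19,0,0],[0,-9.2,-19,0,0],[0,-9.2,-19,0,0],[0,-9.2,-19,0,0],[0,-9.2,-19,0,0],[0,-9.2,-19,0,0],[0,-9.2,-19,0,0],[0,-4.6,-9.5,0,0]])

```text
time: 11.33
tool_pos: [0.5746, -0.0374, 0.2801]
ee_rot: [-3.14, -0.0, 2.961]
wrist_force: [0.3, 1.0, -5.5]
width: 0.0214
finger_force: 29.8
```

>>> nudge_tcp(plan=[[0,0,0,0,0],[0,0,0,0,0],[0,0,0,0,0]])

```text
time: 11.58
tool_pos: [0.5742, -0.0333, 0.2806]
ee_rot: [3.141, -0.0, 2.965]
wrist_force: [0.5, 0.5, -4.5]
width: 0.022
finger_force: 29.8
```

```bash
python3 snap.py 5; python3 d.py 0.5745 -.034 .2212
```

Run:
```python
from geo import *
S=load();a=S["side"]["color"][110:240,215:345];cv2.imwrite("pics/c7.png",cv2.resize(a,None,fx=4.6,fy=4.6,interpolation=cv2.INTER_CUBIC))
```

```text
side 352.286988699919 352.286988699919 255.39557102854576 184.85309953491827 [ 0.416 -0.723  0.642] [ 0.118  0.804 -0.583]
top 361.8209119110373 361.8209119110373 253.23201317496407 196.2641243670131 [0.324 0.006 1.214] [ 0.178  0.002 -0.984]
11.6833 [ 0.57431399 -0.03299013  0.28072977] [3.14100426e+00 1.65767041e-04 2.96542282e+00] 0.021754566500115893 [-0.99486261  0.82116527 -4.46284266]
tool [ 0.5743 -0.033   0.2807] rot [3.1410e+00 2.0000e-04 2.9654e+00] F [-0.99  0.82 -4.46] t 11.68 w 0.0218
delta tool [-0.0004 -0.001   0.0595] |d| 0.06
```

View pics/c7.png

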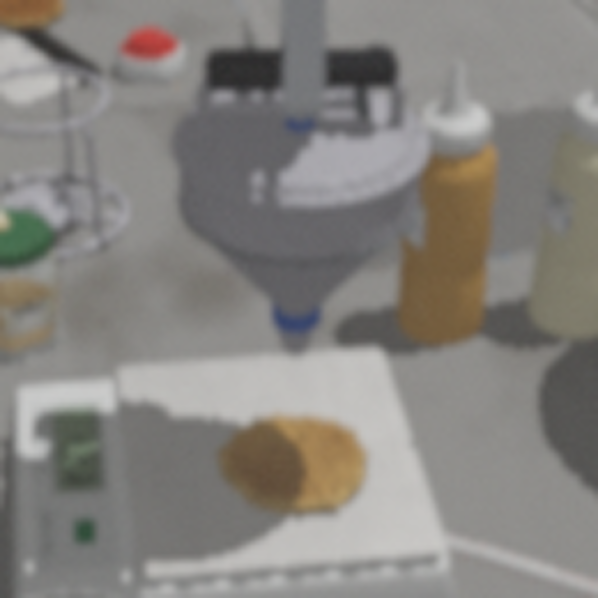

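Nozzle tip at crop (296,352), i.e. pixel (279.3,186.5); waffle still at the same place, bar level. Now compute the tip position.

Run:
```python
from geo import *
S=load();s=S["side"]
def py(p,y):
    M=P(s)@np.array([[1,0,0],[0,0,y],[0,1,0],[0,0,1]]);q=np.linalg.solve(M,[p[0],p[1],1]);return q[:2]/q[2]
o=np.array([215,110])
for n,p in(("tip",(296,353)),("band",(297,320)),("barL",(208,67)),("barR",(397,67))): print(n,py(np.array(p)/4.6+o-.4,-.034).round(4))
for y in (-.030,-.034,-.038):
  for x in(.5745,.577): print(x,y,((proj(s,(x,y,.1315))-o+.4)*4.6).round(1))
W=lambda h,a,v:(h<28)&(a>90); a=blob(s,(255,190,300,225),W); print(a[0],a[2])
```

```text
tip [0.5754 0.1293]
band [0.5756 0.1509]
barL [0.5301 0.3025]
barR [0.6225 0.2931]
0.5745 -0.03 [292.9 345.6]
0.577 -0.03 [297.4 345.1]
0.5745 -0.034 [294.5 349.8]
0.577 -0.034 [299.  349.3]
0.5745 -0.038 [296.1 354.1]
0.577 -0.038 [300.7 353.6]
[279.02040816 210.32879819] 441
```

Create band.py:
```python
from geo import *
S=load();s=S["side"]
def py(p,y):
    M=P(s)@np.array([[1,0,0],[0,0,y],[0,1,0],[0,0,1]]);q=np.linalg.solve(M,[p[0],p[1],1]);return q[:2]/q[2]
b=blob(s,(262,165,300,215),lambda h,a,v:(h>105)&(h<130)&(a>110)); print("band",b[0],b[2],py(b[0],-.034))
w=blob(s,(250,190,305,228),lambda h,a,v:(h<28)&(a>90)); print("waffle",w[0],w[2],w[3].min(0),w[3].max(0))
```

```bash
python3 band.py
```

```text
band [279.         179.71428571] 7 [0.57517659 0.14929012]
waffle [279.02040816 210.32879819] 441 [264 201] [293 220]
```

>>> nudge_tcp(plan=[[0,0,0,4,0],[0,0,0,7,0],[0,0,0,7,0],[0,0,0,7,0],[0,0,0,7,0],[0,0,0,7,0],[0,0,0,7,0],[0,0,0,4,0],[0,0,0,0,0],[0,0,0,0,0],[0,0,0,0,0],[0,0,0,0,0]])

```text
time: 12.68
tool_pos: [0.5749, -0.0342, 0.2312]
ee_rot: [3.141, 0.001, 2.964]
wrist_force: [0.1, -0.2, -4.5]
width: 0.022
finger_force: 29.8
```

```bash
python3 snap.py 6; python3 band.py; python3 d.py .5745 -.0335 .2212
```

```text
side 352.286988699919 352.286988699919 255.39557102854576 184.85309953491827 [ 0.416 -0.723  0.642] [ 0.118  0.804 -0.583]
top 361.8209119110373 361.8209119110373 253.23201317496407 196.2641243670131 [0.324 0.006 1.214] [ 0.178  0.002 -0.984]
12.7833 [ 0.57482103 -0.03422547  0.23110315] [3.14147019e+00 1.21668384e-03 2.96377477e+00] 0.021619113704681885 [-0.30225451 -0.65363258 -4.27101266]
band [279.  196.5] 4 [0.57602084 0.09747713]
waffle [278.96674584 210.57244656] 421 [264 202] [293 219]
tool [ 0.5748 -0.0342  0.2311] rot [3.1415e+00 1.2000e-03 2.9638e+00] F [-0.3  -0.65 -4.27] t 12.78 w 0.0216
delta tool [0.0005 0.0007 0.0099] |d| 0.01
```

>>> nudge_tcp(plan=[[0,0,0,3,0],[0,0,0,3,0],[0,0,0,2.2,0],[0,0,0,1,0],[0,0,0,0,0],[0,0,0,0,0],[0,0,0,0,0],[0,0,0,0,0],[0,0,0,0,0],[0,0,0,0,0]])

```text
time: 13.62
tool_pos: [0.5746, -0.0342, 0.2214]
ee_rot: [3.141, 0.0, 2.964]
wrist_force: [-0.7, -0.2, -5.1]
width: 0.0222
finger_force: 29.8
```

```bash
python3 snap.py 7; python3 d.py .5745 -.0335 .2217
```

Run:
```python
from geo import *
S=load();s=S["side"]
# waffle gap: steel nozzle vs waffle in column of nozzle
for x in(277,278,279,280): print(x,[(y,*s["color"][y,x]) for y in range(197,211)] if x in(279,) else "")
p=proj(s,(.5755,-.034,.0727));print("expected tip",p,"side bias ~+0.75px; waffle centre at top",proj(s,(.5745,-.034,.0577)))
```

```bash
python3 band.py
```

```text
side 352.286988699919 352.286988699919 255.39557102854576 184.85309953491827 [ 0.416 -0.723  0.642] [ 0.118  0.804 -0.583]
top 361.8209119110373 361.8209119110373 253.23201317496407 196.2641243670131 [0.324 0.006 1.214] [ 0.178  0.002 -0.984]
13.7167 [ 0.57458263 -0.03418225  0.22139112] [3.14153106e+00 2.21504672e-04 2.96378396e+00] 0.02161570027704211 [-0.09909553  0.27857007 -4.63411262]
tool [ 0.5746 -0.0342  0.2214] rot [3.1415e+00 2.0000e-04 2.9638e+00] F [-0.1   0.28 -4.63] t 13.72 w 0.0216
delta tool [ 0.0002  0.0007 -0.0003] |d| 0.001
277 
278 
279 [(197, np.uint8(101), np.uint8(94), np.uint8(94)), (198, np.uint8(103), np.uint8(84), np.uint8(79)), (199, np.uint8(109), np.uint8(75), np.uint8(64)), (200, np.uint8(109), np.uint8(72), np.uint8(58)), (201, np.uint8(107), np.uint8(81), np.uint8(73)), (202, np.uint8(107), np.uint8(93), np.uint8(91)), (203, np.uint8(106), np.uint8(101), np.uint8(102)), (204, np.uint8(105), np.uint8(103), np.uint8(103)), (205, np.uint8(100), np.uint8(100), np.uint8(102)), (206, np.uint8(86), np.uint8(94), np.uint8(103)), (207, np.uint8(70), np.uint8(87), np.uint8(103)), (208, np.uint8(63), np.uint8(83), np.uint8(102)), (209, np.uint8(61), np.uint8(83), np.uint8(103)), (210, np.uint8(62), np.uint8(84), np.uint8(103))]
280 
expected tip [278.64754781 204.17206699] side bias ~+0.75px; waffle centre at top [278.18098358 208.73108766]
band [278.  199.6] 5 [0.57358012 0.08789519]
waffle [278.95214106 210.95465995] 397 [264 202] [293 219]
```

>>> nudge_tcp(plan=[[0,0,0,0,0],[0,0,0,0,0],[0,0,0,0,0],[0,0,0,0,0]])

```text
time: 14.05
tool_pos: [0.5745, -0.0341, 0.2213]
ee_rot: [3.141, 0.0, 2.964]
wrist_force: [0.5, 0.7, -3.9]
width: 0.022
finger_force: 29.8
```

```bash
python3 -c "
from bench import robot
print(robot.close_job())"
```

```text
the job is handed in; nothing more can be done
None
```

I handed the job in at 14 s: the tare key was pressed (inferred from a 13.6 N push, since the display picture never changes), and the funnel is held still and upright with its nozzle about 15 mm above the middle of the waffle; no result was returned.

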